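# Put up a ribbon spindle in the free socket of a reel stand

### The arm

A 7-joint arm with a two-finger parallel gripper is mounted at the origin on the work surface. World frame = base frame: x ahead of the robot, y to its left, z up, the work surface at z = 0. Lengths are in m, angles in rad, forces in N, time in s.
With the tool pointing down it reaches from about 0.35 to 0.9 m from the base axis. Payload 7.2 kg.
Tool frame: the origin (TCP) lies at the very end of the fingers, on their centre line; the grasp point (between the pads) lies 19 mm behind it; z points along the fingers, x is the direction in which the jaws open and shut, and the axes are right-handed (so a half turn about z gives the same grasp; the last joint's range is limited). The gripper opens to 85 mm and grips with 20 to 120 N. Pads are 22 mm wide; open, the fingers measure 114 mm over their backs; the gripper's body (76 mm by 85 mm) begins 54 mm behind the grasp point. The pads swing forward as they close: fully open they stand 13 mm farther back than shut.
Start: joints at [1.064, 0.411, -0.013, 1.596, 0.006, 1.134, -0.082], TCP at [0.266, -0.566, 0.231] pointing down, gripper open.
Joint ranges: [-2.95, 2.95], [-0.29, 1.99], [-1.47, 1.44], [0.14, 2.54], [-1.03, 4.17], [0.13, 1.85], [-2.86, 2.86]. Speed limits (rad/s): [2.39, 2.39, 3.01, 3.01, 3.14, 3.14, 3.14].

### API

Orientations are given as a unit quaternion [x, y, z, w].
In Python, from rig import sensors, imaging, bot, finder gives the robot as it stands.
- The arm moves only by the tool carry_out, never from a script. Its argument "deltas" is a list of rows, each a list of 7 numbers: the turn, a rotation vector about the tool's x, y, z in rad, then the shift along the tool's x, y, z in cm, then the opening, from 0 (shut) to 1 (fully open). A call has 1 to 5 rows; each row shifts and turns the commanded pose from where the row before left it, along the tool's axes as they then stand; what a row does not reach is not made up. A row lasts 1/12 s, in which the tool goes at most 41.7 mm and 7.16 degrees, less where a joint would pass 70% of its speed; a pose out of reach is approached as far as the arm can. A call with a gripper value outside its range is refused whole. The fingers move at their own pace and stop on an object; the grip force is fixed at half the most. Time passes only in rows, so rows that do not move let the fingers close. It gives the time, the measured TCP pose, the force and the opening at its end, in the units of the state.
- sensors.get_obs(): the state, without advancing time (a new reading comes with each control period).
- imaging.camera(name): name is "scene" or "top"; returns (picture, depth): 384x512x3 uint8, red, green, blue; 384x512 float32, m along the optical axis (not along the pixel's ray), 0 where there is no reading.
- imaging.calibration(name): a dict with "intrinsics" (3x3 intrinsics, pixels), "xyz" and "rotation" of the camera in the world. Camera axes: x right, y up, looking along -z (the intrinsics and any distortion apply to the point x, -y, -z); pixel columns grow to the right and rows downward; lengths in m; the calibration is good to about 2 mm. A picture is of the moment at which its call begins. calibration takes no time and is no camera call.
- bot.hand_in(): hands the job in, once; it reports no verdict.
Trained networks look in the newest picture that a camera, given by its name, has taken for a name from the list of things; names that differ only in an ending like _2 or _b are one class to them, and where a whole thing is asked for, a point or a joint stands for the part that bears it (a point fixed in the world has none). Each returns a list of dicts, best first, with "p" (0 to 1); they miss things now and then, are a little off and sometimes report something else, mostly with a low value. They report only what shows in the picture. A call takes as long as a camera call. They do not tell look-alikes from the thing itself.
- finder.look_for(query, camera): "position" ([column, row] in pixels, amid what is visible of it).
- finder.masks_of(query, camera): "mask" (384x512 bool, what is visible of it) and "position" ([column, row] in pixels, amid what is visible of it).
The state is a dict: "time_s": time; "q": joint angles; "qd": joint speeds; "tau": joint torques, N m; "ee_pos": TCP position; "tool_rot": TCP orientation; "force": force on the tool from outside, world axes, zero at the start; "ft_torque": the same for the moment, N m; "finger_gap": opening from 0.0 (shut) to 1.0 (fully open).
Only numpy, scipy, OpenCV 4.12 (cv2) and the standard library are available. Lean on these libraries where they do the work, as an engineer would, in place of code of your own. Each camera call takes 0.05 s, during which the arm holds its last target. There are 200 camera calls.

### The job

Take the metal spindle out of its white rest and push it upright, gently, down a socket of the dark green wooden reel stand until it bottoms; one of the two sockets, you cannot know which, is blocked deep down by a broken stump, so read the spindle's red band against the rim: if the band stands well clear of the stand, pull the spindle out and use the other socket, where it goes fully home with the band right down on the rim. Then lower the reel of red ribbon over the spindle until it lies flat on the stand. Never force the spindle or lean hard on the stand, leave the other things on the counter where they are, and let go of everything at the end.

Things in the scene. Friction and masses are not known exactly. Their poses are not given: they have to be found in the camera images.
- spindle: Plain round aluminium rod, 14 mm in diameter, 105 mm long, about 60 g, standing in the white rest at the start (foot 10 mm above the counter, top at 115 mm). Origin: centre of its foot; z points up the rod. The foot tapers over its last 7 mm to 10 mm across. A red band is painted round it from 50 to 55 mm above the foot; the bare top 50 mm is where to grip it.
- band (a point): Centre of the rod at the lower edge of the red band, 50 mm above the spindle's foot. Fully home, this edge is level with the stand's top; in the blocked socket it stops 20 mm above it.
- stand: Fixed dark green wooden block, 90 mm (its x) by 130 mm (its y), 65 mm high, with two blind sockets in its top. Origin: centre of its underside; z up. In one socket a broken wooden stump 20 mm high lies on the floor. A push of 12 to 20 N on the rod bottoms it; over 60 N on the stand damages it, and so does running onto a stop faster than about 20 mm/s.
- socket0 (a point): Centre of the mouth of one round socket, level with the stand's top, 32 mm from its centre towards its +y. 16 mm wide, 50 mm deep (floor 15 mm above the counter), mouth chamfered by 2 mm. From 14 mm down, two sprung brass balls drag on the rod both ways (about 2 to 6 N, up to 9 N as the foot parts them), so it stays where it is left and does not drop in by itself. The bottom is hard.
- socket1 (a point): Centre of the mouth of the other socket, alike, level with the stand's top, 32 mm from its centre towards its -y.
- rest: Fixed white plastic block, 70 x 70 x 30 mm, with a loose hole 17 mm wide and 20 mm deep in its top, in which the spindle stands. Origin: centre of its underside; z up.
- reel: Reel of red ribbon with white flanges, 60 mm in diameter, 30 mm high, about 60 g, lying flat on the counter, with a through hole 20 mm in diameter. Origin: centre of its underside; z up along the hole. On the stand its underside is 65 mm above the counter, and the spindle's top comes 55 mm above the stand.
- navy: Bystander: the same kind of reel with dark blue ribbon, 60 mm in diameter, 30 mm high. Origin: centre of its underside.
- tape: Bystander: orange tape-measure case, 55 x 55 x 28 mm. Origin: centre of its underside.
- gel: Bystander: hand-gel bottle with blue cap, 54 mm in diameter, 130 mm high. Origin: centre of its underside.
Things that resemble listed ones, but are neither listed nor needed, are in the scene too. Leave any pink or purple look-alike of the reel alone. Several things look just like the stand: the one meant starts nearest to the robot's base.

How it is judged:
On the way, in this order (a step that is already met when the one before it is completed fails the run):
1. the spindle stands fully home on the floor of the free socket (within 2 mm) (((horizontal distance between spindle and socket0 below 0.004 m and z of spindle in the frame of stand below 0.017 m and angle between spindle's own z axis and vertical below 0.08 rad) or (horizontal distance between spindle and socket1 below 0.004 m and z of spindle in the frame of stand below 0.017 m and angle between spindle's own z axis and vertical below 0.08 rad))), for 0.2 s.
2. the reel of red ribbon is round the spindle and lies flat on the stand, the spindle still home (((horizontal distance between spindle and socket0 below 0.004 m and z of spindle in the frame of stand below 0.017 m and angle between spindle's own z axis and vertical below 0.08 rad) or (horizontal distance between spindle and socket1 below 0.004 m and z of spindle in the frame of stand below 0.017 m and angle between spindle's own z axis and vertical below 0.08 rad)) and horizontal distance between reel and spindle below 0.006 m and z of reel in the frame of stand between 0.062 and 0.068 m and angle between reel's own z axis and vertical below 0.08 rad), for 0.2 s.
At the end, for the whole second after the job is handed in: The spindle stands upright in the free socket, its foot within 2 mm of the floor (red band on the rim); the reel of red ribbon is round it and lies flat on the stand's top, within 3 mm; both are at rest and released (all of step 2 and linear speed of each of reel, spindle below 0.02 m/s); the robot touches nothing.
It fails at once if the stand is loaded with more than 60 N (the spindle forced, or the robot leaning on the stand) (contact force between stand and anything else above 60 N).
It fails at once if the blue reel is moved by more than 3 cm or tipped (distance of navy from where it was at the start of the episode above 0.03 m or angle between navy's own z axis and vertical above 0.5 rad).
It fails at once if the tape measure is moved by more than 3 cm or tipped (distance of tape from where it was at the start of the episode above 0.03 m or angle between tape's own z axis and vertical above 0.5 rad).
It fails at once if the gel bottle is moved by more than 3 cm or tipped (distance of gel from where it was at the start of the episode above 0.03 m or angle between gel's own z axis and vertical above 0.5 rad).
It also fails if it takes over 72 s, if anything falls off the work surface, if the arm or the gripper's body presses on something with over 40 N, if the wrist force passes 120 N, or if a joint passes its speed limit or range.

## Working session

There is one attempt and no reset: what is moved stays moved. The work goes in short steps, Python scripts to look and compute and a tool call to move; the robot and the scene stay as the last step left them, time stands still between calls to the robot, and variables do not carry over. Pictures are saved under pics/ and viewed, about 8 in all and at most 12, crops included, and the job is handed in when it is done.

Besides the shell and the picture viewer there is one more tool, called as name(argument=value, ...), one argument or row to a line, values as JSON. carry_out: Moves the arm, as the interface text tells. Its arguments: {"type":"object","properties":{"deltas":{"type":"array","items":{"type":"array","items":{"type":"number"}}}},"required":["deltas"]}

```bash
mkdir -p pics; ls
python3 - <<'E'
from rig import sensors, imaging, bot, finder
import cv2,numpy as np
for n in("scene","top"):
    p,d=imaging.camera(n); cv2.imwrite(f"pics/{n}0.png",p[:,:,::-1]); np.savez(f"pics/{n}0.npz",p=p,d=d)
    c=imaging.calibration(n); print(n,c)
print(sensors.get_obs())
a=cv2.imread("pics/scene0.png");b=cv2.imread("pics/top0.png")
cv2.imwrite("pics/scene0b.png",cv2.resize(a,(800,600)));cv2.imwrite("pics/top0b.png",cv2.resize(b,(800,600)))
E
```

```text
pics
scene {'intrinsics': array([[455.98116691,   0.        , 258.99223018],
       [  0.        , 455.98116691, 189.6161183 ],
       [  0.        ,   0.        ,   1.        ]]), 'xyz': array([1.2430185 , 0.94231195, 1.04069413]), 'rotation': array([0.12690544, 0.38398906, 0.86661855, 0.29226647])}
top {'intrinsics': array([[442.02471957,   0.        , 254.90851886],
       [  0.        , 442.02471957, 191.34498153],
       [  0.        ,   0.        ,   1.        ]]), 'xyz': array([0.45885451, 0.0621512 , 1.20665084]), 'rotation': array([-0.0503324 ,  0.03492695,  0.7138021 , -0.69766275])}
{'time_s': 0.1, 'q': array([ 1.06380914,  0.41182386, -0.01271628,  1.59698503,  0.00559029,
        1.13427235, -0.08221393]), 'qd': array([-2.97936239e-04, -3.63691569e-03,  4.58671022e-04, -2.14992100e-03,
       -1.09666051e-06, -8.32046667e-04, -2.82975647e-04]), 'tau': array([ 3.38966805e-03, -6.01822758e+01,  6.84513487e-01, -3.00090909e+01,
        1.40103669e-02,  6.37108154e-03, -5.52435290e-05]), 'ee_pos': array([ 0.26530512, -0.56539803,  0.23052456]), 'tool_rot': array([ 8.44052825e-01, -5.36259546e-01, -6.36704201e-04, -3.49991519e-04]), 'force': array([0.93377373, 0.03516833, 0.12190851]), 'ft_torque': array([ 0.02104984, -0.05009038,  0.02113244]), 'finger_gap': 0.9994158295177401}
```

View pics/top0b.png

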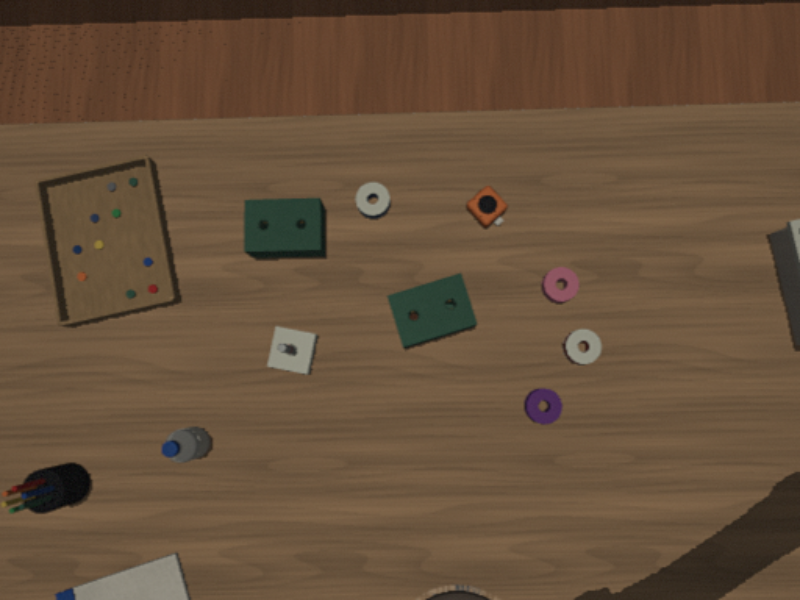

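View pics/scene0b.png

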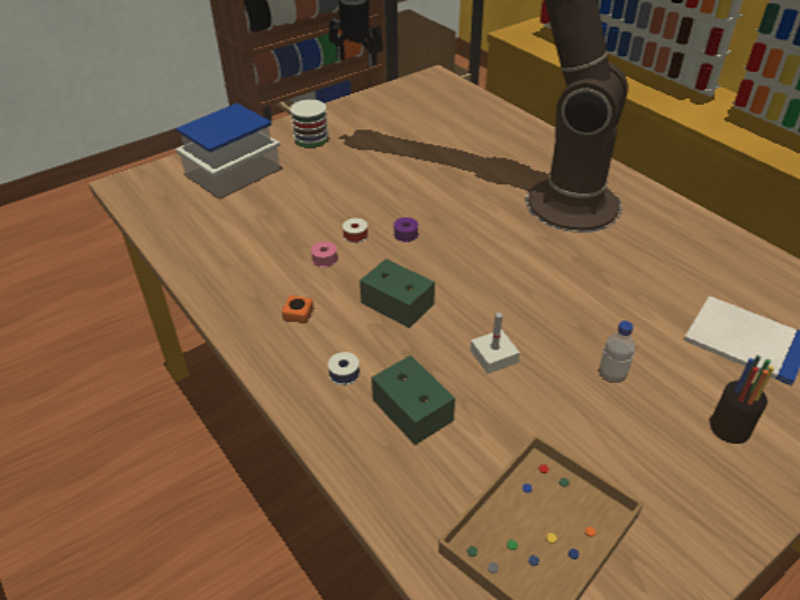

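Top view (800×600 scale): two dark-green stands, at (285,228) and (432,311). The lower one is nearer the base (450,600), so that is the one meant. White-flanged reels are at (583,346), which the scene view at (355,229) shows as red, and at (372,199), which is navy. The pink and purple ones are decoys. The rest with the spindle is at (292,350).

```bash
cat > h.py <<'E'
import numpy as np, cv2
from scipy.spatial.transform import Rotation as R
from rig import sensors, imaging, bot, finder
def cloud(n,d):
    c=imaging.calibration(n);K=c["intrinsics"];v,u=np.mgrid[0:384,0:512]
    P=np.stack([(u-K[0,2])/K[0,0]*d,-(v-K[1,2])/K[1,1]*d,-d],-1)
    return P@R.from_quat(c["rotation"]).as_matrix().T+c["xyz"]
def proj(n,X):
    c=imaging.calibration(n);K=c["intrinsics"]
    p=(np.asarray(X)-c["xyz"])@R.from_quat(c["rotation"]).as_matrix()
    return np.stack([K[0,2]+K[0,0]*p[...,0]/-p[...,2],K[1,2]-K[1,1]*p[...,1]/-p[...,2]],-1)
def ray(n,uv,z):
    c=imaging.calibration(n);K=c["intrinsics"];u,v=uv
    d=R.from_quat(c["rotation"]).as_matrix()@np.array([(u-K[0,2])/K[0,0],-(v-K[1,2])/K[1,1],-1])
    return c["xyz"]+d*(z-c["xyz"][2])/d[2]
def shot(n):
    p,d=imaging.camera(n); return p,d,cloud(n,d)
E
python3 - <<'E'
from h import *
S={}
for n in("top","scene"):
    f=np.load(f"pics/{n}0.npz");S[n]=(f["p"],f["d"],cloud(n,f["d"]))
    p,d,C=S[n]
    def near(uv800,r): 
        x=ray(n,(uv800[0]*.64,uv800[1]*.64),0.05); return np.linalg.norm(C[...,:2]-x[:2],axis=-1)<r
    w=dict(top=dict(stand=(432,311),stand2=(285,228),rest=(292,350),reel=(583,346),navy=(372,199)),scene=dict(stand=(398,285),rest=(495,345),reel=(355,228),navy=(344,365)))[n]
    for k,uv in w.items():
        z0={'stand':.065,'stand2':.065,'rest':.03}.get(k,.03)
        m=near(uv,.11 if 'stand' in k else .06)&(abs(C[...,2]-z0)<.006)
        r=cv2.minAreaRect(C[m][:,:2].astype(np.float32)*1000)
        print(n,k,m.sum(),'z',np.median(C[m][:,2]).round(4),'rect',np.round(r[0],1),np.round(r[1],1),round(r[2],1),'mean',C[m].mean(0).round(4))
    m=near(w['rest'],.07)&(C[...,2]>.04); q=C[m]
    print('spindle n',len(q)); 
    for a in range(40,125,15):
        s=q[(q[:,2]*1000>a)&(q[:,2]*1000<a+15)]
        if len(s):print(a,len(s),s.mean(0).round(4))
p,d,C=S['top']
b=cv2.resize(p[170:230,240:315,::-1],(600,480),interpolation=cv2.INTER_CUBIC);cv2.imwrite('pics/c1.png',b)
E
```

```text
top stand 1640 z 0.0638 rect [579.3  32. ] [ 90.5 130.1] 15.8 mean [0.5789 0.0322 0.0639]
top stand2 1573 z 0.064 rect [730.4 281.9] [129.5  91.8] 89.6 mean [0.73   0.2812 0.064 ]
top rest 620 z 0.0289 rect [519.4 272.9] [71.1 69.9] 77.6 mean [0.5188 0.2718 0.0289]
top reel 347 z 0.0291 rect [ 514.2 -222.8] [57.  55.9] 89.3 mean [ 0.5141 -0.2237  0.0291]
top navy 322 z 0.0292 rect [780.8 130.2] [57.7 58.1] 88.9 mean [0.7803 0.1298 0.0293]
spindle n 51
40 4 [0.5156 0.2693 0.049 ]
55 8 [0.5188 0.2672 0.0644]
70 4 [0.5161 0.2682 0.0801]
85 7 [0.5195 0.2682 0.092 ]
100 19 [0.5182 0.2716 0.1108]
115 9 [0.5198 0.2724 0.1161]
scene stand 701 z 0.0626 rect [582.5  33.1] [ 96.5 132.5] 15.8 mean [0.5834 0.0353 0.0628]
scene rest 348 z 0.0279 rect [523.4 273.8] [73.9 72.7] 77.8 mean [0.5257 0.2762 0.028 ]
scene reel 89 z 0.0274 rect [ 542.  -202.7] [98.  54.6] 40.8 mean [ 0.5217 -0.2167  0.0275]
scene navy 209 z 0.0283 rect [784.  128.5] [56.5 59.1] 19.8 mean [0.7842 0.1305 0.0282]
spindle n 92
40 13 [0.5247 0.2772 0.0471]
55 17 [0.5258 0.2758 0.0618]
70 17 [0.5257 0.2763 0.0764]
85 19 [0.525  0.2763 0.0929]
100 25 [0.5239 0.2739 0.1085]
115 1 [0.522  0.2755 0.1152]
```

Run:
```python
from h import *
f=np.load("pics/scene0.npz")["p"][...,::-1];t=np.load("pics/top0.npz")["p"][...,::-1]
A=cv2.resize(f[130:225,200:340],(700,300*0+475),interpolation=cv2.INTER_CUBIC)[:300]
A=cv2.resize(f[130:240,200:345],(400,300),interpolation=cv2.INTER_CUBIC)
B=cv2.resize(t[165:240,245:345],(400,300),interpolation=cv2.INTER_CUBIC)
D=cv2.resize(t[200:260,165:245],(400,300),interpolation=cv2.INTER_CUBIC)
E_=cv2.resize(t[180:260,325:395],(400,300),interpolation=cv2.INTER_CUBIC)
cv2.imwrite('pics/c2.png',np.vstack([np.hstack([A,B]),np.hstack([D,E_])]))
```

```text
(no output)
```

View pics/c2.png

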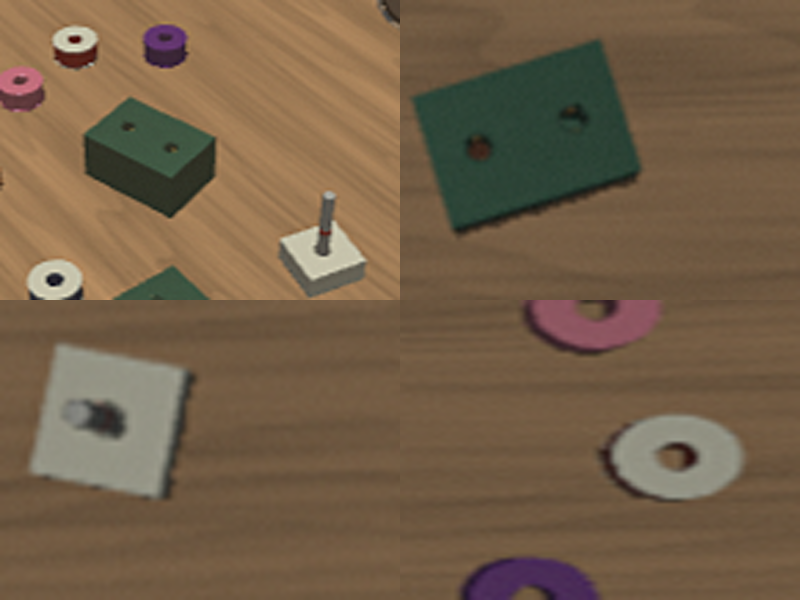

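Clear picture: red reel (crop lower right, dark-red side), target stand upper right (socket mouths visible), spindle upright in the rest. The positions agree with the given sizes. Next I move above the spindle, keeping the tool's yaw.

carry_out(
  deltas=[
    [0,0,0,-2.6,-2.345,0,1],
    [0,0,0,-2.6,-2.345,0,1],
    [0,0,0,-2.6,-2.345,0,1],
    [0,0,0,-2.6,-2.345,0,1],
    [0,0,0,-2.6,-2.345,0,1],
  ],
)

```text
time_s: 0.52
ee_pos: [0.3164, -0.3965, 0.2309]
tool_rot: [0.844, -0.536, -0.0, -0.0]
force: [1.2, -0.1, -0.0]
finger_gap: 0.999
```

carry_out(
  deltas=[
    [0,0,0,-2.6,-2.345,0,1],
    [0,0,0,-2.6,-2.345,0,1],
    [0,0,0,-2.6,-2.345,0,1],
    [0,0,0,-2.6,-2.345,0,1],
    [0,0,0,-2.6,-2.345,0,1],
  ],
)

```text
time_s: 0.93
ee_pos: [0.3673, -0.2291, 0.2312]
tool_rot: [0.844, -0.536, -0.0, 0.0]
force: [0.2, -1.0, -0.2]
finger_gap: 0.998
```

carry_out(
  deltas=[
    [0,0,0,-2.6,-2.345,0,1],
    [0,0,0,-2.6,-2.345,0,1],
    [0,0,0,-2.6,-2.345,0,1],
    [0,0,0,-2.6,-2.345,0,1],
    [0,0,0,-2.6,-2.345,0,1],
  ],
)

```text
time_s: 1.35
ee_pos: [0.4182, -0.0616, 0.2313]
tool_rot: [0.844, -0.536, 0.0, 0.0]
force: [0.9, -0.8, -0.4]
finger_gap: 1.001
```

carry_out(
  deltas=[
    [0,0,0,-2.6,-2.345,0,1],
    [0,0,0,-2.6,-2.345,0,1],
    [0,0,0,-2.6,-2.345,0,1],
    [0,0,0,-2.6,-2.345,0,1],
    [0,0,0,-2.6,-2.345,0,1],
  ],
)

```text
time_s: 1.77
ee_pos: [0.4692, 0.1057, 0.2312]
tool_rot: [0.844, -0.536, 0.0, 0.0]
force: [0.3, -0.3, -0.5]
finger_gap: 0.997
```

carry_out(
  deltas=[
    [0,0,0,-2.6,-2.345,0,1],
    [0,0,0,-2.6,-2.345,0,1],
    [0,0,0,-2.6,-2.345,0,1],
    [0,0,0,-2.6,-2.345,0,1],
    [0,0,0,-2.6,-2.345,0,1],
  ],
)

```text
time_s: 2.18
ee_pos: [0.5202, 0.2731, 0.2308]
tool_rot: [0.844, -0.536, -0.0, 0.0]
force: [1.0, -0.4, -0.2]
finger_gap: 1.001
```

carry_out(
  deltas=[
    [0,0,0,0,0,2.5,1],
    [0,0,0,0,0,2.5,1],
    [0,0,0,0,0,2,1],
    [0,0,0,0,0,1,1],
    [0,0,0,0,0,0,1],
  ],
)

```text
time_s: 2.6
ee_pos: [0.5187, 0.2707, 0.1487]
tool_rot: [0.844, -0.536, -0.001, 0.002]
force: [-0.3, 0.1, 0.2]
finger_gap: 1.002
```

carry_out(
  deltas=[
    [0,0,0,0,0,2.0,1],
    [0,0,0,0,0,2,1],
    [0,0,0,0,0,2,1],
    [0,0,0,0,0,1.5,1],
    [0,0,0,0,0,0.3,1],
  ],
)

```text
time_s: 3.02
ee_pos: [0.5196, 0.271, 0.0721]
tool_rot: [0.844, -0.536, -0.0, 0.001]
force: [0.7, 0.0, 0.7]
finger_gap: 0.999
```

carry_out(
  deltas=[
    [0,0,0,0,0,0,1],
    [0,0,0,0,0,0,0.6],
    [0,0,0,0,0,0,0.4],
    [0,0,0,0,0,0,0.3],
    [0,0,0,0,0,0,0.25],
  ],
)

```text
time_s: 3.43
ee_pos: [0.5206, 0.2719, 0.0743]
tool_rot: [0.844, -0.536, 0.0, -0.001]
force: [0.1, -0.7, -0.2]
finger_gap: 0.453
```

Run:
```python
from h import *
o=sensors.get_obs();print(o['ee_pos'],o['finger_gap'],o['force'])
p,d,C=shot("scene")
u,v=proj("scene",[.52,.272,.09]).astype(int);print(u,v)
cv2.imwrite('pics/g1.png',cv2.resize(p[v-50:v+50,u-66:u+67,::-1],(798,600),interpolation=cv2.INTER_CUBIC))
```

```text
[0.52058065 0.27194297 0.07430313] 0.4526718901220574 [ 0.08030941 -0.71377795 -0.23879541]
317 206
```

View pics/g1.png

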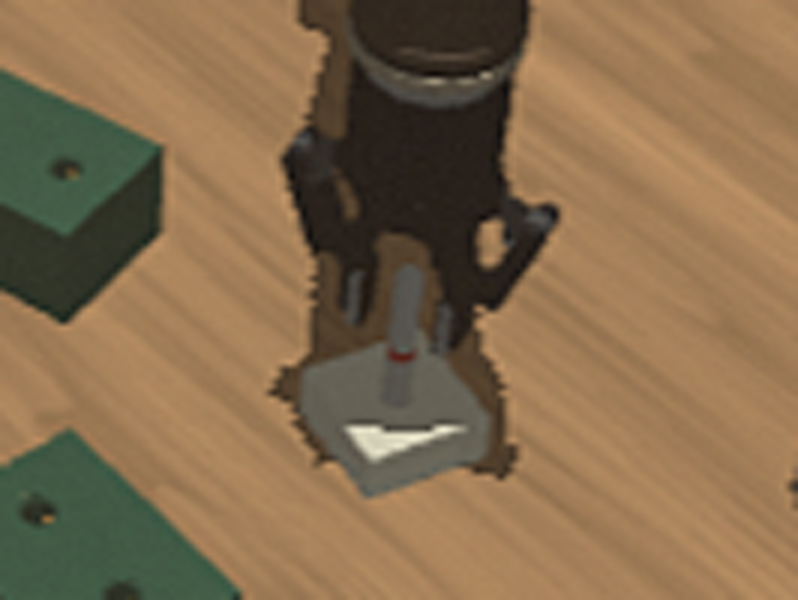

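The rod (405,310) sits centred between the pads. I'm closing the gripper.

carry_out(
  deltas=[
    [0,0,0,0,0,0,0.15],
    [0,0,0,0,0,0,0.05],
    [0,0,0,0,0,0,0],
    [0,0,0,0,0,0,0],
    [0,0,0,0,0,0,0],
  ],
)

```text
time_s: 3.9
ee_pos: [0.5203, 0.2719, 0.0737]
tool_rot: [0.844, -0.536, 0.0, -0.0]
force: [-0.7, -0.4, 5.6]
finger_gap: 0.149
```

carry_out(
  deltas=[
    [0,0,0,0,0,0,0],
    [0,0,0,0,0,0,0],
    [0,0,0,0,0,0,0],
    [0,0,0,0,0,0,0],
    [0,0,0,0,0,0,0],
  ],
)

```text
time_s: 4.32
ee_pos: [0.5203, 0.2719, 0.0738]
tool_rot: [0.844, -0.536, 0.0, -0.0]
force: [-0.5, -0.2, 5.3]
finger_gap: 0.15
```

carry_out(
  deltas=[
    [0,0,0,0,0,-0.3,0],
    [0,0,0,0,0,-0.6,0],
    [0,0,0,0,0,-1,0],
    [0,0,0,0,0,-2,0],
    [0,0,0,0,0,-2,0],
  ],
)

```text
time_s: 4.73
ee_pos: [0.5196, 0.2715, 0.133]
tool_rot: [0.844, -0.536, -0.0, 0.001]
force: [0.1, -0.0, -0.5]
finger_gap: 0.146
```

carry_out(
  deltas=[
    [0,0,0,0,0,-2,0],
    [0,0,0,0,0,-1,0],
    [0,0,0,0,0,0,0],
    [0,0,0,0,0,0,0],
    [0,0,0,0,0,0,0],
  ],
)

```text
time_s: 5.15
ee_pos: [0.5196, 0.2712, 0.1613]
tool_rot: [0.844, -0.536, -0.0, 0.001]
force: [0.0, -0.8, -1.0]
finger_gap: 0.147
```

Run:
```python
from h import *
f=np.load("pics/top0.npz");C=cloud("top",f["d"])
for s in((.5713,.0631),(.5887,.0015)):
    u,v=proj("top",[*s,.065]);u,v=int(round(u)),int(round(v));print(u,v)
    print((C[v-5:v+6,u-6:u+7,2]*1000).round().astype(int)); 
    W=f["p"][v-3:v+5,u-4:u+5];print(W[3:5].tolist())
```

```text
264 201
[[  66   63   68   60   60   67   67   68   66   63   62   62   62]
 [  62   66   63   64   66   62   64   63   63   61   66   65   65]
 [  62   63   64   62   63   63   61   64 1207   64   64   67   63]
 [  63   61   65   64   59   52   49   55   64   67   64   68   61]
 [  64   65   68   59   46   54   29   31   43   60   64   62   64]
 [  66   61   65   55   34   34   33   31   22   60   65   70   63]
 [  67   68   66   33   35   34   33   36   33   60   68   63   63]
 [  63   62   63   58   32   32   35   34   34   60   64   63   60]
 [  64   67   68   62   64   32   33   50   63   63   63   63   63]
 [  64   63   66   62   64   63   62   59   67   63   66   65   65]
 [  64   67   67   66   65   62   68   66   63   63   66   65   64]]
[[[44, 68, 55], [33, 51, 42], [33, 33, 28], [47, 30, 22], [60, 40, 31], [59, 36, 25], [52, 38, 29], [32, 37, 29], [36, 55, 45]], [[43, 68, 55], [37, 52, 42], [48, 38, 28], [56, 36, 26], [59, 38, 28], [58, 37, 26], [60, 39, 29], [47, 45, 37], [39, 60, 47]]]
287 194
[[  67   65   67   65   63   67   64   62   66   64   62   64   62]
 [  63   6
[... 227 characters left out ...]
 22   28   43   58   59   61   63]
 [  66   65   62   62   18   16   13   14   21   48   63   63   61]
 [1207   64   63   62   16   16   13   12   13   45   62   64   64]
 [  61   62   66   65   10   15   15   13   14   61   63   63   62]
 [  62   62   62   64   62   15   18   52   61   67   65   62   64]
 [  66   64   67   65   69   62   62   64   66   60   67   64   66]
 [  62   65   62   69   65   64   63   65   64   65   64   67   65]]
[[[43, 65, 53], [37, 56, 44], [28, 43, 34], [25, 41, 34], [26, 40, 33], [19, 36, 30], [23, 36, 29], [20, 28, 23], [24, 35, 30]], [[42, 65, 51], [41, 60, 50], [45, 63, 52], [42, 66, 52], [46, 67, 56], [44, 68, 55], [41, 61, 51], [27, 41, 33], [32, 45, 37]]]
```

The depth image looks into both sockets: in the +y one the floor is at about 34 mm (the stump), in the −y one at about 15 mm (free). I'll use the −y socket and still read the band.

carry_out(
  deltas=[
    [0,0,0,2,0.38,0,0],
    [0,0,0,3.4,0.65,0,0],
    [0,0,0,3.4,0.65,0,0],
    [0,0,0,3.4,0.65,0,0],
    [0,0,0,3.4,0.65,0,0],
  ],
)

```text
time_s: 5.57
ee_pos: [0.5588, 0.1161, 0.1608]
tool_rot: [0.844, -0.536, -0.001, 0.001]
force: [0.8, -0.4, 0.0]
finger_gap: 0.148
```

carry_out(
  deltas=[
    [0,0,0,3.4,0.65,0,0],
    [0,0,0,3.4,0.65,0,0],
    [0,0,0,2.4,0.46,0,0],
    [0,0,0,1.6,0.3,0,0],
    [0,0,0,0.94,0.18,0,0],
  ],
)

```text
time_s: 5.98
ee_pos: [0.5886, -0.0013, 0.1606]
tool_rot: [0.843, -0.538, -0.001, 0.001]
force: [0.1, 0.7, -0.1]
finger_gap: 0.149
```

carry_out(
  deltas=[
    [0,0,0,0,0,0.5,0],
    [0,0,0,0,0,0.8,0],
    [0,0,0,0,0,0.5,0],
    [0,0,0,0,0,0,0],
    [0,0,0,0,0,0,0],
  ],
)

```text
time_s: 6.4
ee_pos: [0.5883, 0.0036, 0.1436]
tool_rot: [0.845, -0.535, -0.001, 0.0]
force: [-0.7, -0.5, -0.9]
finger_gap: 0.153
```

```bash
cat > look.py <<'E'
import sys
from h import *
o=sensors.get_obs();e=o['ee_pos'];print(e.round(4),o['force'].round(1),o['finger_gap'])
def go(name,foot,halfw=40):
    P=[]
    for n in("scene","top"):
        p,d,C=shot(n);np.savez(f"pics/{name}_{n}.npz",p=p,d=d)
        u,v=proj(n,[e[0],e[1],.08]).astype(int)
        P.append(cv2.resize(p[v-50:v+50,u-33:u+34,::-1],(400,597),interpolation=cv2.INTER_CUBIC))
        m=(abs(C[...,0]-e[0])<.03)&(abs(C[...,1]-e[1])<.03)&(C[...,2]>.068)&(C[...,2]<.085)
        g=p.astype(int);sat=g.max(-1)-g.min(-1);m2=m&(sat<25)
        print(n,'rod px below jaws',m2.sum(),C[m2].mean(0).round(4) if m2.any() else'')
    cv2.imwrite(f"pics/{name}.png",np.hstack(P))
go(sys.argv[1],0)
E
python3 look.py s1
```

```text
[0.5883 0.0036 0.1436] [-0.7 -0.5 -0.9] 0.15287589747436345
scene rod px below jaws 8 [0.5878 0.0079 0.0791]
top rod px below jaws 1 [0.5599 0.019  0.0701]
```

View pics/s1.png

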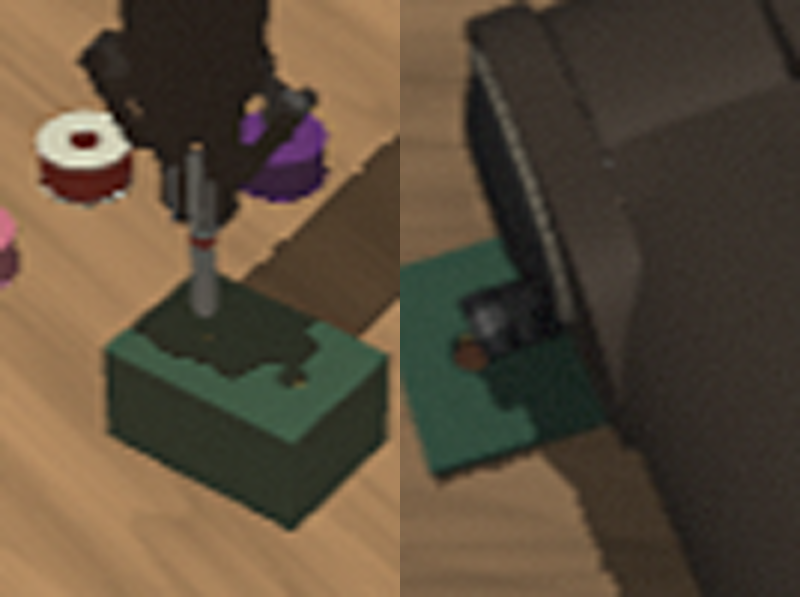

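Run:
```python
from h import *
o=sensors.get_obs();print(o['ee_pos'].round(4))
for n in("scene","top"):
    f=np.load(f"pics/{n}0.npz");g=f["p"].astype(float)
    for s in((.5713,.0631),(.5887,.0015)):
        u,v=proj(n,[*s,.065]);U,V=int(round(u)),int(round(v))
        w=g[V-6:V+7,U-6:U+7,1];base=np.median(w);wt=np.clip(base-w-12,0,25)
        vv,uu=np.mgrid[V-6:V+7,U-6:U+7];wt[np.hypot(uu-u,vv-v)>5]=0
        c=(wt*uu).sum()/wt.sum(),(wt*vv).sum()/wt.sum()
        print(n,'mouth px',np.round(c,2),'pred',u.round(2),v.round(2),'xyz',ray(n,c,.065).round(4))
g=np.load("pics/s1_scene.npz")["p"].astype(int)
u,v=proj("scene",[.5883,.0036,.0797]);print('foot pred',u,v)
U,V=int(u),int(v)
for r in range(V-16,V+6): print(r,[tuple(x) .__repr__() for x in []], g[r,U-6:U+7,0].tolist(),'|',(g[r,U-6:U+7,1]-g[r,U-6:U+7,0]).tolist())
```

```text
[0.5889 0.0031 0.1443]
scene mouth px [261.33 183.59] pred 261.67 182.57 xyz [0.5752 0.0664 0.065 ]
scene mouth px [245.84 175.91] pred 246.13 174.88 xyz [0.5925 0.0051 0.065 ]
top mouth px [264.24 201.27] pred 263.79 201.19 xyz [0.5711 0.0619 0.065 ]
top mouth px [288.25 193.17] pred 287.35 193.95 xyz [ 0.5907 -0.0009  0.065 ]
foot pred 246.49614880564434 171.7462710760986
155 [] [118, 48, 60, 35, 67, 94, 71, 64, 68, 45, 36, 31, 39] | [-28, 1, -4, -8, -2, -3, -5, -3, -5, -6, -6, -5, -7]
156 [] [170, 132, 55, 33, 67, 91, 77, 72, 68, 45, 34, 25, 87] | [-40, -26, -1, -6, -4, -3, -3, -4, -4, -7, -6, -4, -18]
157 [] [168, 130, 45, 22, 49, 79, 77, 70, 66, 40, 28, 57, 128] | [-40, -26, 2, -6, -3, -2, -2, -3, -3, -6, -4, -12, -29]
158 [] [164, 149, 129, 106, 94, 95, 69, 63, 68, 42, 59, 135, 166] | [-37, -33, -29, -26, -15, -5, -2, -3, -3, -2, -10, -30, -37]
159 [] [160, 159, 165, 171, 141, 93, 72, 69, 67, 90, 140, 166, 165] | [-35, -36, -39, -41, -27, -4, 0, -1, 0, -10, -30, -39, -38]
160 [] [164, 163, 161, 168, 132, 78, 84, 85, 86, 131, 161, 159, 159] | [-36, -37, -36, -38, -34, -10, 5, 4,
[... 1223 characters left out ...]
9, 89, 81, 59, 42, 42, 45] | [-35, -11, 6, 5, 3, -1, -4, -4, -2, 1, 4, 4, 5]
171 [] [64, 40, 38, 42, 52, 76, 89, 90, 83, 59, 43, 44, 44] | [-5, 5, 4, 3, 2, -1, -4, -4, -2, 1, 4, 4, 4]
172 [] [38, 41, 44, 43, 41, 72, 92, 88, 82, 59, 42, 41, 42] | [5, 4, 4, 3, 4, -2, -4, -3, -2, 0, 4, 4, 3]
173 [] [42, 43, 47, 46, 41, 55, 79, 94, 73, 45, 44, 45, 45] | [5, 5, 1, 3, 4, 2, -2, -5, -2, 5, 5, 3, 3]
174 [] [46, 47, 46, 44, 44, 44, 46, 50, 45, 44, 44, 45, 43] | [3, 2, 3, 5, 4, 5, 5, 3, 4, 4, 4, 3, 3]
175 [] [46, 46, 46, 44, 44, 43, 41, 42, 44, 42, 43, 44, 45] | [3, 4, 2, 4, 4, 3, 5, 5, 3, 4, 6, 4, 4]
176 [] [45, 46, 45, 44, 45, 45, 45, 42, 43, 44, 44, 45, 43] | [2, 4, 4, 5, 4, 3, 4, 5, 6, 3, 5, 4, 3]
```

Run:
```python
from h import *
for c in((246.9,172.4),(246.9,172.0),(246.6,172.4)): print(ray("scene",c,.080).round(4))
# rod axis: column centroid rows 163-165 & projected columns
g=np.load("pics/s1_scene.npz")["p"].astype(float)
for r in(160,163,164,165,169,170,171,172):
    w=g[r,240:253,0]
    if r<167: a=np.clip(160-w,0,78)[3:11]
    else: a=np.clip(w-45,0,45)[3:11]
    print(r,((a*np.arange(243,251)).sum()/a.sum()).round(2))
for z in(.08,.09,.1,.11): print(z,proj("scene",[.5886,.0033,z]).round(2))
```

```text
[0.5894 0.0074 0.08  ]
[0.5882 0.0057 0.08  ]
[0.5902 0.0068 0.08  ]
160 246.49
163 246.5
164 246.64
165 246.63
169 246.77
170 246.69
171 246.66
172 246.8
0.08 [246.37 171.67]
0.09 [246.3  169.31]
0.1 [246.22 166.94]
0.11 [246.15 164.55]
```

carry_out(
  deltas=[
    [0,0,0,0.15,0,0,0],
    [0,0,0,0.14,0,0.2,0],
    [0,0,0,0,0,0.3,0],
    [0,0,0,0,0,0.3,0],
    [0,0,0,0,0,0.2,0],
  ],
)

```text
time_s: 6.92
ee_pos: [0.59, -0.0008, 0.1338]
tool_rot: [0.844, -0.536, -0.0, 0.0]
force: [0.4, -0.2, -0.2]
finger_gap: 0.145
```

carry_out(
  deltas=[
    [0,0,0,0,0,0.12,0],
    [0,0,0,0,0,0.12,0],
    [0,0,0,0,0,0.12,0],
    [0,0,0,0,0,0.12,0],
    [0,0,0,0,0,0.12,0],
  ],
)

```text
time_s: 7.33
ee_pos: [0.5902, -0.0006, 0.1282]
tool_rot: [0.844, -0.536, 0.0, -0.0]
force: [0.4, -0.0, -0.3]
finger_gap: 0.147
```

carry_out(
  deltas=[
    [0,0,0,0,0,0.1,0],
    [0,0,0,0,0,0.1,0],
    [0,0,0,0,0,0.1,0],
    [0,0,0,0,0,0.1,0],
    [0,0,0,0,0,0,0],
  ],
)

```text
time_s: 7.75
ee_pos: [0.5901, -0.0006, 0.1241]
tool_rot: [0.844, -0.536, -0.0, 0.0]
force: [-0.2, -0.4, -0.2]
finger_gap: 0.145
```

carry_out(
  deltas=[
    [0,0,0,0,0,0.1,0],
    [0,0,0,0,0,0.1,0],
    [0,0,0,0,0,0.1,0],
    [0,0,0,0,0,0.1,0],
    [0,0,0,0,0,0,0],
  ],
)

```text
time_s: 8.17
ee_pos: [0.5901, -0.0006, 0.12]
tool_rot: [0.844, -0.536, -0.0, 0.0]
force: [-0.3, 0.0, -1.0]
finger_gap: 0.151
```

carry_out(
  deltas=[
    [0,0,0,0,0,0.1,0],
    [0,0,0,0,0,0.1,0],
    [0,0,0,0,0,0.1,0],
    [0,0,0,0,0,0.1,0],
    [0,0,0,0,0,0,0],
  ],
)

```text
time_s: 8.58
ee_pos: [0.5901, -0.0006, 0.116]
tool_rot: [0.844, -0.536, -0.0, 0.0]
force: [-0.3, 0.4, -0.9]
finger_gap: 0.147
```

carry_out(
  deltas=[
    [0,0,0,0,0,0.1,0],
    [0,0,0,0,0,0.1,0],
    [0,0,0,0,0,0.1,0],
    [0,0,0,0,0,0.1,0],
    [0,0,0,0,0,0.1,0],
  ],
)

```text
time_s: 9.0
ee_pos: [0.5901, -0.0007, 0.1114]
tool_rot: [0.844, -0.536, -0.0, 0.0]
force: [-2.4, -0.8, 3.0]
finger_gap: 0.148
```

carry_out(
  deltas=[
    [0,0,0,0,0,0.1,0],
    [0,0,0,0,0,0.1,0],
    [0,0,0,0,0,0.1,0],
    [0,0,0,0,0,0.1,0],
    [0,0,0,0,0,0.1,0],
  ],
)

```text
time_s: 9.42
ee_pos: [0.5905, -0.0004, 0.1066]
tool_rot: [0.844, -0.536, 0.0, -0.0]
force: [-2.4, -0.0, 5.9]
finger_gap: 0.149
```

carry_out(
  deltas=[
    [0,0,0,0,0,0.1,0],
    [0,0,0,0,0,0.1,0],
    [0,0,0,0,0,0.1,0],
    [0,0,0,0,0,0.1,0],
    [0,0,0,0,0,0.1,0],
  ],
)

```text
time_s: 9.83
ee_pos: [0.5905, -0.0004, 0.1016]
tool_rot: [0.844, -0.536, 0.0, -0.0]
force: [-2.0, 0.1, 5.9]
finger_gap: 0.147
```

carry_out(
  deltas=[
    [0,0,0,0,0,0.1,0],
    [0,0,0,0,0,0.1,0],
    [0,0,0,0,0,0.1,0],
    [0,0,0,0,0,0.1,0],
    [0,0,0,0,0,0.1,0],
  ],
)

```text
time_s: 10.25
ee_pos: [0.5905, -0.0004, 0.0966]
tool_rot: [0.844, -0.536, 0.0, -0.0]
force: [-2.5, -0.4, 7.0]
finger_gap: 0.151
```

carry_out(
  deltas=[
    [0,0,0,0,0,0.1,0],
    [0,0,0,0,0,0.1,0],
    [0,0,0,0,0,0.1,0],
    [0,0,0,0,0,0.1,0],
    [0,0,0,0,0,0.1,0],
  ],
)

```text
time_s: 10.67
ee_pos: [0.5904, -0.0004, 0.0916]
tool_rot: [0.844, -0.536, 0.0, -0.0]
force: [-2.0, -0.3, 5.7]
finger_gap: 0.147
```

carry_out(
  deltas=[
    [0,0,0,0,0,0.1,0],
    [0,0,0,0,0,0.1,0],
    [0,0,0,0,0,0.1,0],
    [0,0,0,0,0,0.1,0],
    [0,0,0,0,0,0.1,0],
  ],
)

```text
time_s: 11.08
ee_pos: [0.5904, -0.0004, 0.0865]
tool_rot: [0.844, -0.536, 0.0, -0.0]
force: [-2.2, -0.2, 5.6]
finger_gap: 0.147
```

The foot is past the stump height, so this socket is free. I'm slowing down for the bottom.

carry_out(
  deltas=[
    [0,0,0,0,0,0.1,0],
    [0,0,0,0,0,0.1,0],
    [0,0,0,0,0,0.1,0],
    [0,0,0,0,0,0.1,0],
    [0,0,0,0,0,0.05,0],
  ],
)

```text
time_s: 11.5
ee_pos: [0.5904, -0.0004, 0.082]
tool_rot: [0.844, -0.536, 0.0, -0.0]
force: [-2.2, 0.1, 4.4]
finger_gap: 0.148
```

carry_out(
  deltas=[
    [0,0,0,0,0,0.05,0],
    [0,0,0,0,0,0.05,0],
    [0,0,0,0,0,0.05,0],
    [0,0,0,0,0,0.05,0],
    [0,0,0,0,0,0,0],
  ],
)

```text
time_s: 11.92
ee_pos: [0.5903, -0.0004, 0.0798]
tool_rot: [0.844, -0.536, 0.0, -0.0]
force: [-1.6, -0.1, 2.1]
finger_gap: 0.146
```

carry_out(
  deltas=[
    [0,0,0,0,0,0.04,0],
    [0,0,0,0,0,0.04,0],
    [0,0,0,0,0,0.02,0],
    [0,0,0,0,0,0,0],
  ],
)

```text
time_s: 12.25
ee_pos: [0.5903, -0.0005, 0.0789]
tool_rot: [0.844, -0.536, 0.0, -0.0]
force: [-1.8, 0.5, 4.5]
finger_gap: 0.144
```

carry_out(
  deltas=[
    [0,0,0,0,0,0.04,0],
    [0,0,0,0,0,0.04,0],
    [0,0,0,0,0,0,0],
  ],
)

```text
time_s: 12.5
ee_pos: [0.5904, -0.0005, 0.0787]
tool_rot: [0.844, -0.536, 0.0, -0.0]
force: [-3.6, -0.2, 10.4]
finger_gap: 0.144
```

carry_out(
  deltas=[
    [0,0,0,0,0,0.04,0],
    [0,0,0,0,0,0.03,0],
    [0,0,0,0,0,0,0],
  ],
)

```text
time_s: 12.75
ee_pos: [0.5905, -0.0004, 0.0787]
tool_rot: [0.844, -0.536, 0.0, -0.0]
force: [-6.2, -0.3, 15.5]
finger_gap: 0.146
```

```bash
python3 look.py s2
```

```text
[ 5.905e-01 -4.000e-04  7.870e-02] [-6.2 -0.3 15.5] 0.1461840072803396
scene rod px below jaws 23 [0.597  0.0049 0.0791]
top rod px below jaws 1 [0.5626 0.0266 0.0701]
```

View pics/s2.png

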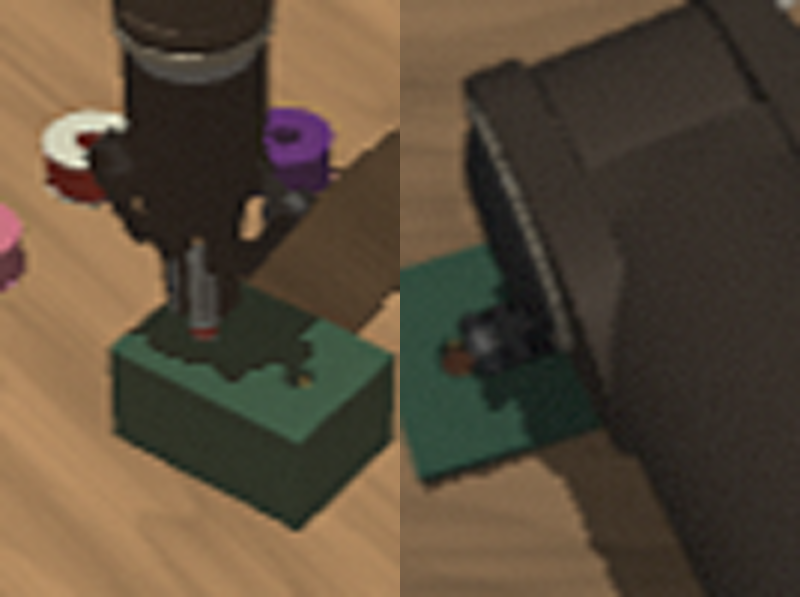

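The red band sits right at the rim (203,333), the force is 15 N and the TCP height is as predicted, so the spindle is home. I'm releasing and going up.

carry_out(
  deltas=[
    [0,0,0,0,0,-0.08,0],
    [0,0,0,0,0,-0.04,0.2],
    [0,0,0,0,0,0,0.5],
    [0,0,0,0,0,0,1],
    [0,0,0,0,0,0,1],
  ],
)

```text
time_s: 13.27
ee_pos: [0.5903, -0.0007, 0.0781]
tool_rot: [0.844, -0.536, -0.0, -0.0]
force: [1.1, -0.6, 0.8]
finger_gap: 0.618
```

carry_out(
  deltas=[
    [0,0,0,0,0,0,1],
    [0,0,0,0,0,0,1],
    [0,0,0,0,0,-1,1],
    [0,0,0,0,0,-2,1],
    [0,0,0,0,0,-3,1],
  ],
)

```text
time_s: 13.68
ee_pos: [0.5886, -0.0007, 0.1375]
tool_rot: [0.844, -0.536, -0.002, 0.001]
force: [0.4, -0.3, -0.2]
finger_gap: 0.999
```

carry_out(
  deltas=[
    [0,0,0,0,0,-3,1],
    [0,0,0,0,0,-2,1],
    [0,0,0,0,0,-1,1],
    [0,0,0,0,0,0,1],
    [0,0,0,0,0,0,1],
  ],
)

```text
time_s: 14.1
ee_pos: [0.59, -0.0008, 0.1984]
tool_rot: [0.844, -0.536, 0.0, 0.0]
force: [0.4, -0.0, -0.5]
finger_gap: 0.998
```

carry_out(
  deltas=[
    [0,0,0,1.5,1.44,0,1],
    [0,0,0,2.6,2.49,0,1],
    [0,0,0,2.6,2.49,0,1],
    [0,0,0,2.6,2.49,0,1],
    [0,0,0,2.6,2.49,0,1],
  ],
)

```text
time_s: 14.52
ee_pos: [0.5357, -0.158, 0.1964]
tool_rot: [0.844, -0.536, -0.002, 0.0]
force: [-0.1, -0.4, 0.3]
finger_gap: 1.003
```

carry_out(
  deltas=[
    [0,0,0,2.6,2.49,0,1],
    [0,0,0,1.6,1.53,0,1],
    [0,0,0,0.83,0.8,0,1],
    [0,0,0,0,0,0,1],
    [0,0,0,0,0,0,1],
  ],
)

```text
time_s: 14.93
ee_pos: [0.5152, -0.2217, 0.1975]
tool_rot: [0.844, -0.536, -0.001, -0.0]
force: [0.8, 0.4, 1.3]
finger_gap: 1.0
```

Run:
```python
from h import *
e=sensors.get_obs()['ee_pos'];print(e)
P=[]
for n in("scene","top"):
    p,d,C=shot(n);np.savez(f"pics/s3_{n}.npz",p=p,d=d)
    m=(np.linalg.norm(C[...,:2]-[.5905,0],axis=-1)<.025)&(C[...,2]>.075)&(C[...,2]<.14)
    print(n,m.sum(),C[m].mean(0).round(4),C[m][:,2].max())
    mt=m&(C[...,2]>.112);print(' top disc',mt.sum(),C[mt].mean(0).round(4))
    u,v=proj(n,[.59,0,.08]).astype(int)
    P.append(cv2.resize(p[v-30:v+30,u-40:u+40,::-1],(400,300),interpolation=cv2.INTER_CUBIC))
cv2.imwrite("pics/s3.png",np.hstack(P))
# reel outline/hole in top0
p=np.load("pics/top0.npz")["p"].astype(float);u,v=proj("top",[.5145,-.2233,.03])
U,V=int(u),int(v);w=p[V-25:V+26,U-25:U+26];mk=(w.min(-1)>85).astype(np.uint8)
c,_=cv2.findContours(mk,cv2.RETR_EXTERNAL,cv2.CHAIN_APPROX_NONE);c=max(c,key=cv2.contourArea)
el=cv2.fitEllipse(c);print(u,v,el);print(ray("top",(el[0][0]+U-25,el[0][1]+V-25),.03).round(4))
```

```text
[ 0.51517248 -0.22168445  0.19746827]
scene 49 [0.5931 0.0044 0.1012] 0.11987510837634607
 top disc 14 [0.592  0.0023 0.1162]
top 35 [0.5861 0.0015 0.1117] 0.12418934717969843
 top disc 27 [0.5872 0.0013 0.118 ]
372.65390391303816 221.30041746859945 ((26.18829917907715, 25.16257667541504), (21.657915115356445, 22.440441131591797), 125.50465393066406)
[ 0.5148 -0.2247  0.03  ]
```

View pics/s3.png

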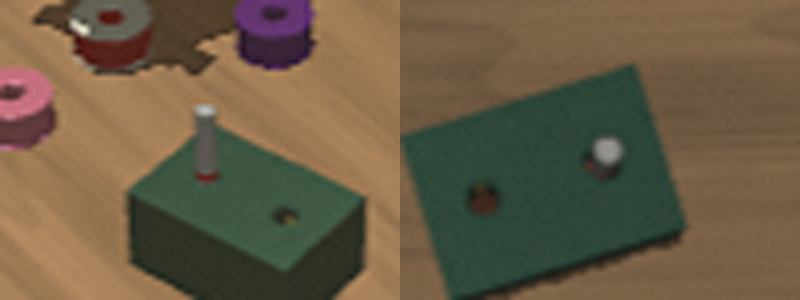

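The spindle stands home with the band on the rim, upright in both views. The reel hover is aligned, so I'm descending round it.

carry_out(
  deltas=[
    [0,0,0,0.15,0,2,1],
    [0,0,0,0,0,3,1],
    [0,0,0,0,0,3,1],
    [0,0,0,0,0,3,1],
    [0,0,0,0,0,3,1],
  ],
)

```text
time_s: 15.45
ee_pos: [0.5169, -0.2217, 0.0574]
tool_rot: [0.845, -0.535, 0.0, -0.001]
force: [0.1, -1.3, 0.2]
finger_gap: 1.0
```

carry_out(
  deltas=[
    [0,0,0,0,0,2.2,1],
    [0,0,0,0,0,1.5,1],
    [0,0,0,0,0,1,1],
    [0,0,0,0,0,0.7,1],
    [0,0,0,0,0,0.4,1],
  ],
)

```text
time_s: 15.87
ee_pos: [0.5164, -0.2229, 0.0]
tool_rot: [0.845, -0.536, -0.0, -0.0]
force: [0.2, 0.1, 0.7]
finger_gap: 1.001
```

carry_out(
  deltas=[
    [0,0,0,0,0,0,1],
    [0,0,0,0,0,0,1],
  ],
)

```text
time_s: 16.03
ee_pos: [0.5166, -0.224, 0.0012]
tool_rot: [0.844, -0.536, 0.001, -0.0]
force: [-0.0, 0.1, 0.3]
finger_gap: 0.997
```

carry_out(
  deltas=[
    [0,0,0,0,0,0.2,0.85],
    [0,0,0,0,0,0,0.75],
    [0,0,0,0,0,0,0.68],
    [0,0,0,0,0,0,0.6],
    [0,0,0,0,0,0,0.5],
  ],
)

```text
time_s: 16.45
ee_pos: [0.5163, -0.2244, -0.0003]
tool_rot: [0.844, -0.536, 0.001, 0.0]
force: [-1.6, 0.2, 7.8]
finger_gap: 0.693
```

carry_out(
  deltas=[
    [0,0,0,0,0,0,0.4],
    [0,0,0,0,0,0,0.3],
    [0,0,0,0,0,0,0.3],
    [0,0,0,0,0,0,0.3],
    [0,0,0,0,0,0,0.3],
  ],
)

```text
time_s: 16.87
ee_pos: [0.5163, -0.2244, -0.0003]
tool_rot: [0.844, -0.536, 0.001, 0.0]
force: [-1.9, 1.1, 8.0]
finger_gap: 0.692
```

carry_out(
  deltas=[
    [0,0,0,0,0,0,0.3],
    [0,0,0,0,0,-0.3,0.3],
    [0,0,0,0,0,-0.7,0.3],
    [0,0,0,0,0,-1,0.3],
    [0,0,0,0,0,-2,0.3],
  ],
)

```text
time_s: 17.28
ee_pos: [0.5147, -0.2237, 0.038]
tool_rot: [0.844, -0.536, -0.001, 0.0]
force: [0.2, -0.1, -0.8]
finger_gap: 0.693
```

carry_out(
  deltas=[
    [0,0,0,0,0,-2.5,0.3],
    [0,0,0,0,0,-3,0.3],
    [0,0,0,0,0,-3,0.3],
    [0,0,0,0,0,-2.5,0.3],
    [0,0,0,0,0,-1,0.3],
  ],
)

```text
time_s: 17.7
ee_pos: [0.5177, -0.2246, 0.1633]
tool_rot: [0.844, -0.536, 0.003, -0.0]
force: [0.4, -0.9, -0.4]
finger_gap: 0.69
```

carry_out(
  deltas=[
    [0,0,0,0,0,0,0.3],
    [0,0,0,-1,-0.96,0,0.3],
    [0,0,0,-2,-1.92,0,0.3],
    [0,0,0,-2.4,-2.3,0,0.3],
    [0,0,0,-2.4,-2.3,0,0.3],
  ],
)

```text
time_s: 18.12
ee_pos: [0.5496, -0.1213, 0.1569]
tool_rot: [0.844, -0.537, -0.001, 0.0]
force: [0.3, -0.3, -0.5]
finger_gap: 0.693
```

carry_out(
  deltas=[
    [0,0,0,-2.4,-2.3,0,0.3],
    [0,0,0,-2.4,-2.3,0,0.3],
    [0,0,0,-2,-1.92,0,0.3],
    [0,0,0,-1.4,-1.35,0,0.3],
    [0,0,0,-1,-0.97,0,0.3],
  ],
)

```text
time_s: 18.53
ee_pos: [0.5909, 0.002, 0.1569]
tool_rot: [0.845, -0.535, -0.001, 0.0]
force: [-0.4, 0.2, -0.1]
finger_gap: 0.689
```

carry_out(
  deltas=[
    [0,0,0,0,0,0,0.3],
    [0,0,0,0,0,0,0.3],
    [0,0,0,0,0,0,0.3],
    [0,0,0,0,0,0,0.3],
    [0,0,0,0,0,0,0.3],
  ],
)

```text
time_s: 18.95
ee_pos: [0.5912, -0.0027, 0.1584]
tool_rot: [0.843, -0.537, 0.0, 0.0]
force: [0.4, 0.3, -0.8]
finger_gap: 0.687
```

Run:
```python
from h import *
e=sensors.get_obs()['ee_pos'];print(e.round(4))
p,d,C=shot("scene");np.savez("pics/s4_scene.npz",p=p,d=d)
u,v=proj("scene",[e[0],e[1],.13]).astype(int);print(u,v)
cv2.imwrite("pics/s4.png",cv2.resize(p[v-35:v+40,u-50:u+50,::-1],(800,600),interpolation=cv2.INTER_CUBIC))
```

```text
[ 0.5912 -0.0027  0.1584]
244 159
```

View pics/s4.png

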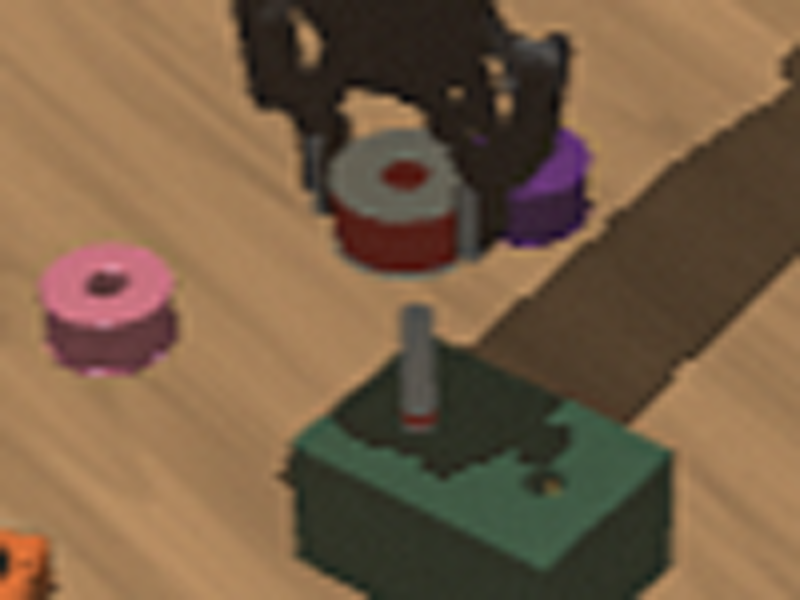

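carry_out(
  deltas=[
    [0,0,0,0,0,0,0.3],
    [0,0,0,0,0,0,0.3],
    [0,0,0,0,0,0,0.3],
    [0,0,0,0,0,0,0.3],
    [0,0,0,0,0,0,0.3],
  ],
)

```text
time_s: 19.42
ee_pos: [0.5915, -0.0009, 0.1585]
tool_rot: [0.844, -0.536, 0.0, 0.0]
force: [0.2, 0.1, -0.2]
finger_gap: 0.686
```

carry_out(
  deltas=[
    [0,0,0,0,0,0,0.3],
    [0,0,0,0,0,0,0.3],
    [0,0,0,0,0,0,0.3],
    [0,0,0,0,0,0,0.3],
    [0,0,0,0,0,0,0.3],
  ],
)

```text
time_s: 19.83
ee_pos: [0.5915, -0.0009, 0.1585]
tool_rot: [0.844, -0.536, -0.0, -0.0]
force: [1.1, -0.7, -0.8]
finger_gap: 0.693
```

```bash
cat > m.py <<'E'
from h import *
e=sensors.get_obs()['ee_pos'];print(e.round(4))
p,d,C=shot("scene");g=p.astype(float);v,u=np.mgrid[0:384,0:512]
h=proj("scene",[e[0],e[1],e[2]+.030])+[0.4,.6]
# flange top: grey pixels
sat=g.max(-1)-g.min(-1);red=(g[...,0]-g[...,1])
m=(np.hypot(u-h[0],v-h[1])<5)&(red>25);c=np.array([u[m].mean(),v[m].mean()])
wt=np.clip(red-12,0,40)*(np.hypot(u-c[0],v-c[1])<3.6);c=np.array([(wt*u).sum(),(wt*v).sum()])/wt.sum()
print('hole px',c.round(2),'pred',h.round(2)); H=ray("scene",c,e[2]+.030);print('hole',H.round(4))
f=proj("scene",[.592,.004,.10]);U,V=int(f[0]),int(f[1])
r=sat<25
for z in(.075,.09,.105,.115):
    q=proj("scene",[.592,.004,z]);row=int(round(q[1]));w=g[row,U-8:U+9]
    a=np.clip(g[row,U-8:U+9,2]*1.0-0,0,255); s=np.clip(30-sat[row,U-8:U+9],0,20); uu=np.arange(U-8,U+9);s[abs(uu-q[0])>5]=0
    print('spin z',z,'row',row,'col',((s*uu).sum()/s.sum()).round(2),'pred',q.round(2))
np.savez("pics/m.npz",p=p,d=d)
m=(np.linalg.norm(C[...,:2]-[.592,.004],axis=-1)<.025)&(C[...,2]>.08)&(C[...,2]<.118);print(m.sum(),C[m].mean(0).round(4),'px',u[m].mean(),v[m].mean())
mt=(np.hypot(u-h[0],v-h[1])<14)&(abs(C[...,2]-e[2]-.03)<.006)&(sat<25);r_=cv2.minAreaRect(C[mt][:,:2].astype(np.float32)*1000);print('flange',mt.sum(),C[mt].mean(0).round(4),r_)
E
python3 m.py
```

```text
[ 0.5915 -0.0009  0.1585]
hole px [244.44 145.59] pred [244.43 145.27]
hole [0.5933 0.0038 0.1885]
spin z 0.075 row 173 col 245.51 pred [245.69 173.35]
spin z 0.09 row 170 col 245.92 pred [245.58 169.83]
spin z 0.105 row 166 col 246.23 pred [245.46 166.26]
spin z 0.115 row 164 col 245.75 pred [245.39 163.86]
45 [0.5924 0.0034 0.1008] px 245.2888888888889 167.2
flange 154 [0.5974 0.0016 0.1871] ((596.5772094726562, 4.424106597900391), (75.58545684814453, 51.27099609375), 87.09640502929688)
```

Run:
```python
from h import *
for n,g0 in(("top",None),("scene",None)):
    g=np.load(f"pics/s3_{n}.npz")["p"].astype(float);v,u=np.mgrid[0:384,0:512]
    q=proj(n,[.5905,.0 if n=="top" else .004,.12]);b=g.min(-1)
    U,V=np.round(q).astype(int);print(n,q.round(2));print(b[V-6:V+7,U-6:U+7].astype(int))
    th=95 if n=="top" else 100
    w=np.clip(b-th,0,None)*(np.hypot(u-q[0],v-q[1])<6);c=np.array([(w*u).sum(),(w*v).sum()])/w.sum()
    print(c.round(2),ray(n,c,.12).round(4))
# reel in initial pics: flange outline, ellipse fit weighted centroid
for n in("top","scene"):
    g=np.load(f"pics/{n}0.npz")["p"].astype(np.uint8);X=[.5148,-.2247,.03] if n=="top" else [.517,-.220,.03]
    q=proj(n,X);U,V=np.round(q).astype(int);w=g[V-20:V+21,U-20:U+21].min(-1)
    s=cv2.resize(w,None,fx=4,fy=4,interpolation=cv2.INTER_CUBIC);mk=(s>80).astype(np.uint8)
    c,_=cv2.findContours(mk,cv2.RETR_EXTERNAL,cv2.CHAIN_APPROX_NONE);c=max(c,key=cv2.contourArea);c=cv2.convexHull(c)
    M=cv2.moments(c);px=np.array([M['m10'],M['m01']])/M['m00'];px=(px+.5)/4-.5+[U-20,V-20]
    print(n,'reel',px.round(2),q.round(2),ray(n,px,.03).round(4),'area d px',(2*np.sqrt(M['m00']/np.pi)/4).round(2))
```

```text
top [289.05 190.68]
[[ 46  45  49  45  45  46  44  44  46  43  48  45  46]
 [ 44  47  45  45  46  43  50  49  44  47  44  46  46]
 [ 47  47  45  44  43  44  42  45  45  44  44  43  48]
 [ 43  47  47  41  44  45  45  44  43  43  47  47  47]
 [ 44  48  42  42  56  75  78  79  61  44  43  44  44]
 [ 43  44  44  55 103 131 137 133  99  58  42  43  46]
 [ 43  47  42  63 118 139 136 140 121  79  45  44  47]
 [ 47  40  32  60 113 136 139 142 122  83  46  42  44]
 [ 46  35  33  46  94 125 135 134 105  62  43  46  46]
 [ 44  39  43  45  57  84 104  93  61  40  45  46  45]
 [ 46  45  45  48  51  53  55  47  34  38  43  45  43]
 [ 44  45  47  45  50  51  41  30  33  38  47  46  46]
 [ 48  44  44  45  46  38  38  31  39  46  43  46  44]]
[289.09 191.51] [ 0.5884 -0.      0.12  ]
scene [245.73 162.46]
[[ 86  88  83  78  78  83  88  86  87  85  79  79  82]
 [ 86  87  87  85  82  78  83  83  86  86  86  83  81]
 [ 83  85  87  88  85  82  75  79  84  83  86  86  84]
 [ 85  84  85  85  87  85  84  80  78  81  84  86  84]
 [ 86  84  84  82  84  85  85  82  79  76  80  81  84]
 [ 88  86  84  81  77  87  87  79  80  79  79  80  82]
 [ 87  84  85  90 137 166 165 136  88  83  81  80  79]
 [ 86  86  85  81 132 170 174 144  97  84  84  82  82]
 [ 85  86  87  80  81  95  95  82  79  86  85  86  85]
 [ 86  86  87  83  75  74  77  74  79  88  88  87  85]
 [ 89  88  87  82  79  80  79  74  68  77  86  89  87]
 [ 88  89  90  85  78  77  81  74  64  62  66  76  87]
 [ 88  90  84  71  72  80  81  75  68  55  57  60  66]]
[245.54 162.52] [0.5911 0.0039 0.12  ]
top reel [373.28 221.18] [373.18 221.17] [ 0.5148 -0.225   0.03  ] area d px 23.11
scene reel [226.18 144.89] [226.91 143.65] [ 0.5234 -0.2153  0.03  ] area d px 44.8
```

carry_out(
  deltas=[
    [0,0,0,-0.1,0.13,0.3,0.3],
    [0,0,0,0,0,0.6,0.3],
    [0,0,0,0,0,0.8,0.3],
    [0,0,0,0,0,0.7,0.3],
    [0,0,0,0,0,0.4,0.3],
  ],
)

```text
time_s: 20.3
ee_pos: [0.5891, -0.0007, 0.1289]
tool_rot: [0.844, -0.536, -0.001, 0.001]
force: [-0.4, 0.3, -1.0]
finger_gap: 0.693
```

carry_out(
  deltas=[
    [0,0,0,0,0,0.2,0.3],
    [0,0,0,0,0,0.2,0.3],
    [0,0,0,0,0,0.2,0.3],
    [0,0,0,0,0,0.2,0.3],
    [0,0,0,0,0,0.2,0.3],
  ],
)

```text
time_s: 20.72
ee_pos: [0.59, -0.0005, 0.1205]
tool_rot: [0.844, -0.536, 0.0, -0.0]
force: [0.2, 0.1, -1.5]
finger_gap: 0.694
```

carry_out(
  deltas=[
    [0,0,0,0,0,0.2,0.3],
    [0,0,0,0,0,0.2,0.3],
    [0,0,0,0,0,0.2,0.3],
    [0,0,0,0,0,0.2,0.3],
    [0,0,0,0,0,0.2,0.3],
  ],
)

```text
time_s: 21.13
ee_pos: [0.5899, -0.0006, 0.1103]
tool_rot: [0.844, -0.536, 0.0, 0.0]
force: [0.3, 0.5, -0.4]
finger_gap: 0.689
```

The reel is over the spindle tip without any contact force, so I'm continuing down.

carry_out(
  deltas=[
    [0,0,0,0,0,0.3,0.3],
    [0,0,0,0,0,0.3,0.3],
    [0,0,0,0,0,0.3,0.3],
    [0,0,0,0,0,0.3,0.3],
    [0,0,0,0,0,0.3,0.3],
  ],
)

```text
time_s: 21.55
ee_pos: [0.5898, -0.0005, 0.0951]
tool_rot: [0.844, -0.536, -0.0, 0.0]
force: [0.4, -0.6, -0.3]
finger_gap: 0.694
```

carry_out(
  deltas=[
    [0,0,0,0,0,0.3,0.3],
    [0,0,0,0,0,0.3,0.3],
    [0,0,0,0,0,0.3,0.3],
    [0,0,0,0,0,0.3,0.3],
    [0,0,0,0,0,0.3,0.3],
  ],
)

```text
time_s: 21.97
ee_pos: [0.5898, -0.0005, 0.0802]
tool_rot: [0.844, -0.536, 0.0, 0.0]
force: [-0.4, 0.6, -1.1]
finger_gap: 0.691
```

carry_out(
  deltas=[
    [0,0,0,0,0,0.3,0.3],
    [0,0,0,0,0,0.2,0.3],
    [0,0,0,0,0,0.2,0.3],
    [0,0,0,0,0,0.2,0.3],
    [0,0,0,0,0,0.1,0.3],
  ],
)

```text
time_s: 22.38
ee_pos: [0.5898, -0.0006, 0.0702]
tool_rot: [0.844, -0.536, -0.0, 0.0]
force: [0.6, 0.5, -0.4]
finger_gap: 0.688
```

carry_out(
  deltas=[
    [0,0,0,0,0,0.1,0.3],
    [0,0,0,0,0,0.1,0.3],
    [0,0,0,0,0,0.1,0.3],
    [0,0,0,0,0,0.08,0.3],
    [0,0,0,0,0,0.05,0.3],
  ],
)

```text
time_s: 22.8
ee_pos: [0.5899, -0.0006, 0.0661]
tool_rot: [0.844, -0.536, 0.0, 0.0]
force: [-0.5, 0.4, -0.8]
finger_gap: 0.688
```

carry_out(
  deltas=[
    [0,0,0,0,0,0.04,0.3],
    [0,0,0,0,0,0.04,0.3],
    [0,0,0,0,0,0,0.3],
  ],
)

```text
time_s: 23.05
ee_pos: [0.5898, -0.0006, 0.0653]
tool_rot: [0.844, -0.536, 0.0, 0.0]
force: [0.1, -0.9, -1.8]
finger_gap: 0.69
```

carry_out(
  deltas=[
    [0,0,0,0,0,0.04,0.3],
    [0,0,0,0,0,0.04,0.3],
    [0,0,0,0,0,0,0.3],
  ],
)

```text
time_s: 23.3
ee_pos: [0.5899, -0.0005, 0.0648]
tool_rot: [0.844, -0.536, 0.0, 0.0]
force: [-0.6, -0.1, 1.2]
finger_gap: 0.69
```

carry_out(
  deltas=[
    [0,0,0,0,0,0.04,0.3],
    [0,0,0,0,0,0.04,0.3],
    [0,0,0,0,0,0,0.3],
  ],
)

```text
time_s: 23.55
ee_pos: [0.5899, -0.0005, 0.0647]
tool_rot: [0.844, -0.536, 0.0, 0.0]
force: [-3.6, -0.4, 8.9]
finger_gap: 0.689
```

The reel is seated (9 N, TCP at 0.0647 as predicted). Releasing and retreating.

carry_out(
  deltas=[
    [0,0,0,0,0,-0.07,0.5],
    [0,0,0,0,0,0,0.75],
    [0,0,0,0,0,0,0.9],
    [0,0,0,0,0,0,1],
    [0,0,0,0,0,0,1],
  ],
)

```text
time_s: 23.97
ee_pos: [0.5898, -0.0005, 0.0643]
tool_rot: [0.844, -0.536, -0.0, 0.0]
force: [0.1, 0.3, -0.6]
finger_gap: 1.001
```

carry_out(
  deltas=[
    [0,0,0,0,0,0,1],
    [0,0,0,0,0,0,1],
    [0,0,0,0,0,-0.5,1],
    [0,0,0,0,0,-1,1],
    [0,0,0,0,0,-2,1],
  ],
)

```text
time_s: 24.38
ee_pos: [0.5885, -0.0006, 0.0987]
tool_rot: [0.844, -0.536, -0.001, 0.001]
force: [0.6, -0.7, -0.7]
finger_gap: 0.999
```

carry_out(
  deltas=[
    [0,0,0,0,0,-3,1],
    [0,0,0,0,0,-3,1],
    [0,0,0,0,0,-3,1],
    [0,0,0,0,0,-2,1],
    [0,0,0,0,0,0,1],
  ],
)

```text
time_s: 24.8
ee_pos: [0.5924, 0.0001, 0.2156]
tool_rot: [0.844, -0.536, 0.004, -0.002]
force: [0.3, 0.6, -0.1]
finger_gap: 1.001
```

carry_out(
  deltas=[
    [0,0,0,1.5,2,0,1],
    [0,0,0,2,3,0,1],
    [0,0,0,2,3,0,1],
    [0,0,0,2,3,0,1],
    [0,0,0,2,2,0,1],
  ],
)

```text
time_s: 25.22
ee_pos: [0.5102, -0.1438, 0.2098]
tool_rot: [0.844, -0.537, -0.0, 0.001]
force: [0.5, -0.5, -0.9]
finger_gap: 0.998
```

carry_out(
  deltas=[
    [0,0,0,2,2,0,1],
    [0,0,0,1,1,0,1],
    [0,0,0,0,0,0,1],
    [0,0,0,0,0,0,1],
    [0,0,0,0,0,0,1],
  ],
)

```text
time_s: 25.63
ee_pos: [0.4985, -0.1805, 0.2098]
tool_rot: [0.844, -0.536, 0.0, -0.0]
force: [0.5, 0.3, -0.3]
finger_gap: 0.999
```

Run:
```python
from h import *
P=[]
for n in("scene","top"):
    p,d,C=shot(n)
    r=np.linalg.norm(C[...,:2]-[.5905,0],axis=-1);m=(r<.035)&(abs(C[...,2]-.095)<.008);print(n,'flange z',np.median(C[m][:,2]),C[m].mean(0).round(4))
    m=(r<.02)&(C[...,2]>.105);print('spindle max z',np.percentile(C[m][:,2],90),C[m].mean(0).round(4))
    u,v=proj(n,[.59,0,.08]).astype(int)
    P.append(cv2.resize(p[v-40:v+40,u-27:u+27,::-1],(400,592),interpolation=cv2.INTER_CUBIC))
cv2.imwrite("pics/s5.png",np.hstack(P))
```

```text
scene flange z 0.09254129191749405 [0.5937 0.0044 0.0923]
spindle max z 0.11938497311688379 [0.5924 0.0031 0.1136]
top flange z 0.09392262505882398 [5.88e-01 3.00e-04 9.40e-02]
spindle max z 0.12091282267991635 [0.587  0.0013 0.1178]
```

View pics/s5.png

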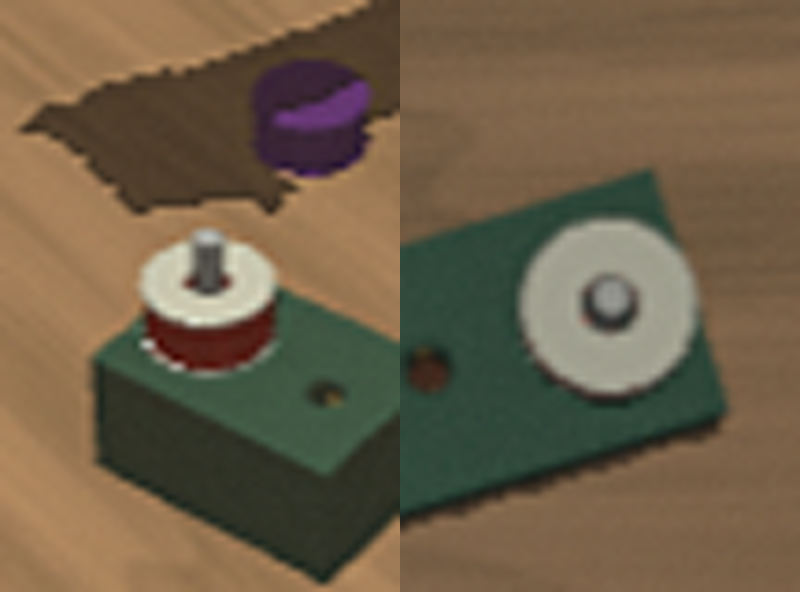

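The reel lies flat on the stand round the spindle (scene crop (208,300), top crop (608,305)). The spindle top is at about 120 mm, and the gripper is clear. I'm handing in.

```bash
python3 -c "
from rig import bot; print(bot.hand_in())"
```

```text
the job is handed in; nothing more can be done
None
```

The spindle is fully home in the free socket and the red reel lies flat on the stand around it. I handed the job in at about 26 s of the 72 s allowed; hand-in gives no verdict.

- **Socket choice:** Before inserting, the depth image showed the +y socket's floor at about 34 mm (the stump) and the −y socket's at about 15 mm. I used the −y socket and did not need the second one.
- **Spindle:** It bottomed at about 15 N with the red band on the rim. After everything was released, its top measured about 119–121 mm against an expected 120 mm.
- **Reel:** It went over the spindle with no contact force and seated at about 9 N. Its top flange measured 92.5–94 mm against an expected 95 mm; the cameras had been reading flat surfaces 1–2.5 mm low throughout, so this fits lying flat.
- **Camera disagreement:** The two cameras differ by about 4–5 mm in horizontal position. I corrected for this by comparing positions within one camera and against the gripper's own readings.
- **Bystanders:** I never moved near the blue reel, tape measure or gel bottle, but I did not re-measure their positions at the end.

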